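# Unlatch the case and nest the dipper cups in it

## Task

Flip open the over-centre latch on the front of the grey case and swing its lid up until it stands nearly upright by itself. Then put the cups away: first set the middle-sized cup down into the large one that stands in the case, then the small one into the middle one, each sitting upright on the floor of the next, and let go of everything. Leave the other things on the desk where they are.

Things in the scene. Friction and masses are not known exactly. Their poses are not given: they have to be found in the camera images.
- case_front (a point): fixed grey case, 160 mm deep, 260 wide; body 115 mm high, walls and floor 6 mm; lid on it, closed top at 150 mm. Point: middle of the front face's lower edge, on the desk. x: front to back; y: left along the front; z up. A flange on the lid's front edge (22 mm deep, 124 to 130 mm up) overhangs the latch: reach in from the front, tool leaning 20 to 50 degrees
- latch_tab (a point): middle of the steel grip tab at the free end of the latch lever: 24 mm wide (along case y), 10 mm thick, 24 mm long. Shut, it hangs 34 mm in front of the front face and 50 mm above the desk; its axes turn with the lever (at latch = 0 they are those of the case)
- latch_pivot (a point): point on the latch lever's axle, which runs along case y: 22 mm in front of the front face, 100 mm above the desk; axes as the case. The tab's middle circles it at 51 mm
- latch (a joint): latch lever angle, rad: 0 shut (lever hangs down, its wire loop holds the lid locked), 2.0 fully open (tab swung out from the case and up, to 132 mm high, loop clear). An over-centre spring snaps it shut below 0.7 and fully open above 1.1; moving it takes about 3 N at the tab. The lid is free above about 0.6
- lid_handle (a point): middle of the lid's black grip bar: 18 mm wide (case y), 12 mm thick, 76 mm long along case x, on two end posts, 28 mm clear above the lid top; shut, its middle is 40 mm behind the front face, 184 mm above the desk. Axes turn with the lid (at lid = 0 those of the case)
- lid_hinge (a point): point on the lid's hinge axis, along case y at the top of the case's back: 160 mm behind the front face, 115 mm above the desk; axes as the case. The grip bar's middle circles it at 138 mm, starting 120 mm in front and 69 mm above
- lid (a joint): opening angle of the lid, rad: 0 shut, 1.57 upright, stops at 1.75. It weighs about 320 g; its stiff hinge keeps it at any angle where it is left; lifting takes about 5 N at the bar
- large_floor (a point): largest of three aluminium dipper cups, loose on the case floor under the lid, about 140 g: rim 104 mm across, base 83, 45 mm high to the rim, walls 3 mm, floor 5 mm; one upright strap 10 x 16 mm stands 35 mm above the rim, 49 mm from the axis. Point: middle of its inner floor. z up; strap at the -x side
- middle_center (a point): middle aluminium dipper cup, loose on the desk, about 90 g: rim 76 mm across, base 61, 42 mm high to the rim, walls 3 mm, floor 5 mm. One upright flat strap, 10 mm radially by 16 mm along the rim, stands 45 mm above the rim (top 87 mm above the underside), centred 35 mm from the axis. Point: on the axis, half-way up (21 mm above the underside). z up; strap at the -x side
- middle_floor (a point): middle of the inner floor of the middle cup, 5 mm above its underside; axes as the cup
- small_center (a point): small aluminium dipper cup, loose on the desk, about 60 g: rim 48 mm across, base 38, 38 mm high to the rim, walls 3 mm, floor 5 mm. One upright flat strap, 10 mm radially by 16 mm along the rim, stands 50 mm above the rim (top 88 mm above the underside), centred 21 mm from the axis. Point: on the axis, half-way up (19 mm above the underside). z up; strap at the -x side
- rotary_tool: bystander, leave alone: a grey and black hand-held rotary tool, 185 mm long, lying on the desk; origin under its middle
- jar: bystander, leave alone: a capped jar, 64 mm across, 85 mm high; origin at its underside
- finds_tray: bystander, leave alone: a white open tray, 120 x 160 x 40 mm; origin at its underside
- brush: bystander, leave alone: a brush lying on the desk; origin at its underside
Mind the look-alikes: they are no part of the job. Leave any brown or purple look-alike of the part that bears middle_center alone. Leave any turquoise or yellow look-alike of the part that bears small_center alone.

How it is judged:
By the outcome, as a careful person would: the job done as asked, in the order asked, and still so for the second after the job is handed in, with the robot touching nothing.
It also fails if it takes over 72 s, if anything falls off the work surface, if the arm or the gripper's body presses on something with over 40 N, if the wrist force passes 120 N, or if a joint passes its speed limit or range.

## Robot

A 7-joint arm with a two-finger parallel gripper is mounted at the origin on the work surface. World frame = base frame: x ahead of the robot, y to its left, z up, the work surface at z = 0. Lengths are in mm, angles in rad, forces in N, time in s.
With the tool pointing down it reaches from about 350 to 900 mm from the base axis. Payload 7.2 kg.
Tool frame: the origin (TCP) lies midway between the tips of the shut fingers; the grasp point (between the pads) lies 19 mm behind it; z points along the fingers, y is the line along which they close (so a half turn about z gives the same grasp; the last joint's range is limited). The gripper opens to 88 mm and grips with 3 to 60 N. Pads are 20 mm wide; open, the fingers measure 115 mm over their backs; the gripper's body (75 mm by 178 mm) begins 61 mm behind the grasp point.
Start: joints at [-1.364, 0.411, -0.013, 1.596, 0.006, 1.134, -0.082], TCP at [169.606, 601.55, 222.653] pointing down, gripper open.
Joint ranges: [-2.95, 2.95], [-0.29, 1.99], [-1.47, 1.44], [0.14, 2.54], [-1.03, 4.17], [0.13, 1.85], [-2.86, 2.86]. Speed limits (rad/s): [2.39, 2.39, 3.01, 3.01, 3.14, 3.14, 3.14].

## Interface

Orientations are given as [roll, pitch, yaw] about the fixed x, y, z axes, in that order (R = Rz(yaw) Ry(pitch) Rx(roll)).
In Python, from cell import readout, cams, job gives the robot as it stands.
- The arm moves only by the tool move_arm, never from a script. Its argument "deltas" is a list of rows, each an object with "translation": the shift along the tool's x, y, z in mm, a list of three; "delta_rot": the turn, a rotation vector about the tool's x, y, z in degrees, a list of three; "gripper": the opening, from 0 (shut) to 1 (fully open). In form: [{"translation": [tx, ty, tz], "delta_rot": [wx, wy, wz], "gripper": gripper}, ...]. A call has 1 to 10 rows; each row shifts and turns the commanded pose from where the row before left it, along the tool's axes as they then stand; what a row does not reach is not made up. A row lasts 1/8 s, in which the tool goes at most 62.5 mm and 10.7 degrees, less where a joint would pass 70% of its speed; a pose out of reach is approached as far as the arm can. A call with a gripper value outside its range is refused whole. The fingers move at their own pace and stop on an object; "force" is the grip in N (left out, the last holds). Time passes only in rows, so rows that do not move let the fingers close. It gives the time, the measured TCP pose, the force, the opening and the grip force at its end, in the units of the state.
- readout.get_state(): the state, without advancing time (a new reading comes with each control period).
- cams.grab_frame(name): name is "scene" or "side" or "wrist"; returns (picture, depth): 480x640x3 uint8, red, green, blue; 480x640 float32, mm along the optical axis (not along the pixel's ray), 0 where there is no reading.
- cams.camera_params(name): a dict with "intrinsics" (3x3 intrinsics, pixels), "k1" (the pictures are not rectified: a ray, as slopes to the right and down, at radius r is drawn at 1 + k1 r^2 times it, then the intrinsics apply), "R" (3x3) and "t" (3): a world point X has camera coordinates R X + t; the wrist camera has in their place "T_tool_cam" (4x4, takes a point from camera to tool coordinates, whose origin is the TCP and whose axes are the flange's). Camera axes: x right, y down, z forward; pixel columns grow to the right and rows downward; lengths in mm; the calibration is good to about 2 mm. A picture is of the moment at which its call begins: read the wrist's pose just before it. camera_params takes no time and is no camera call.
- job.job_done(): hands the job in; it is judged then, once.
The state is a dict: "t": time; "joint_pos": joint angles; "qd": joint speeds; "joint_efforts": joint torques, N m; "tcp_pos": TCP position; "eef_rot": TCP orientation; "force": force on the tool from outside, world axes, zero at the start; "wrist_torque": the same for the moment, N m; "width": finger opening in mm; "grasp_force": force on a finger pad.
Only numpy, scipy, OpenCV 4.12 (cv2) and the standard library are available. Lean on these libraries where they do the work, as an engineer would, in place of code of your own. Each camera call takes 0.05 s, during which the arm holds its last target. There are 200 camera calls.

## Working session

There is one attempt and no reset: what is moved stays moved. The work goes in short steps, Python scripts to look and compute and a tool call to move; the robot and the scene stay as the last step left them, time stands still between calls to the robot, and variables do not carry over. Pictures are saved under pics/ and viewed, at most 10 in all, crops included, and the job is handed in when it is done.

Besides the shell and the picture viewer there is one more tool, called after "Call:" as a command line: name --argument value ..., lists and objects as JSON in quotes. move_arm: Moves the arm, as the interface text tells. Its arguments: {"type":"object","properties":{"deltas":{"type":"array"},"force":{"type":"number"}},"required":["deltas"]}

```bash
mkdir -p pics; ls; python3 - <<'E'
from cell import readout,cams
import cv2,numpy as np
s=readout.get_state();print({k:np.round(v,3).tolist() for k,v in s.items()})
for n in ["scene","side"]:
    im,d=cams.grab_frame(n);cv2.imwrite(f"pics/{n}0.png",im[:,:,::-1]);np.savez(f"{n}0.npz",im=im,d=d)
for n in ["scene","side","wrist"]:print(n,{k:np.round(v,4).tolist() for k,v in cams.camera_params(n).items()})
E
```

```text
pics
{'t': 0.0, 'joint_pos': [-1.364, 0.412, -0.013, 1.597, 0.006, 1.134, -0.082], 'qd': [0.001, -0.0, 0.001, -0.0, -0.0, 0.001, 0.0], 'joint_efforts': [-0.001, -58.796, 0.641, -29.107, -0.054, 0.018, 0.0], 'tcp_pos': [169.501, 601.047, 221.817], 'eef_rot': [-3.14, 0.0, 2.867], 'force': [-0.106, -0.274, 0.853], 'wrist_torque': [-0.017, 0.007, -0.066], 'grasp_force': 0.0, 'width': 87.948}
scene {'intrinsics': [[566.1073, 0.0, 322.162], [0.0, 566.1073, 243.2642], [0.0, 0.0, 1.0]], 'k1': -0.0762, 'R': [[-0.4109, 0.9115, 0.0169], [0.6414, 0.3022, -0.7051], [-0.6479, -0.2789, -0.7089]], 't': [191.2781, -251.8375, 1650.3527]}
side {'intrinsics': [[562.0565, 0.0, 325.5577], [0.0, 562.0565, 244.0906], [0.0, 0.0, 1.0]], 'k1': -0.1532, 'R': [[0.8567, -0.5156, -0.0173], [-0.4081, -0.6568, -0.6341], [0.3156, 0.5502, -0.7731]], 't': [-431.0586, 290.9657, 1190.1072]}
wrist {'intrinsics': [[370.1722, 0.0, 318.857], [0.0, 370.1722, 240.6765], [0.0, 0.0, 1.0]], 'k1': -0.0368, 'T_tool_cam': [[0.0004, -0.966, -0.2586, 70.9329], [1.0, 0.0005, -0.0004, 0.2307], [0.0005, -0.2586, 0.966, -161.4215], [0.0, 0.0, 0.0, 1.0]]}
```

View pics/scene0.png

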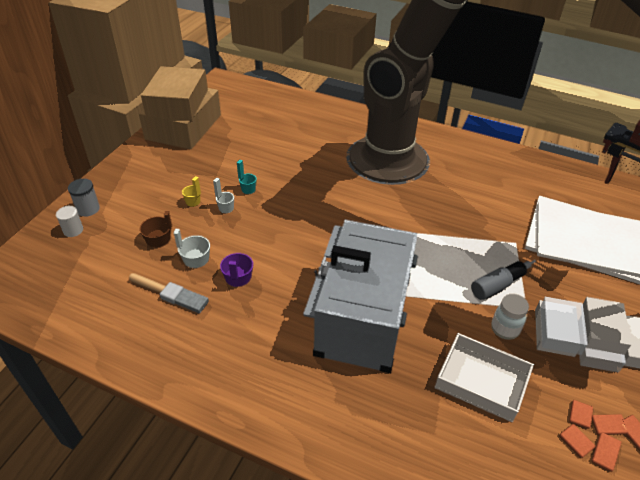

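View pics/side0.png

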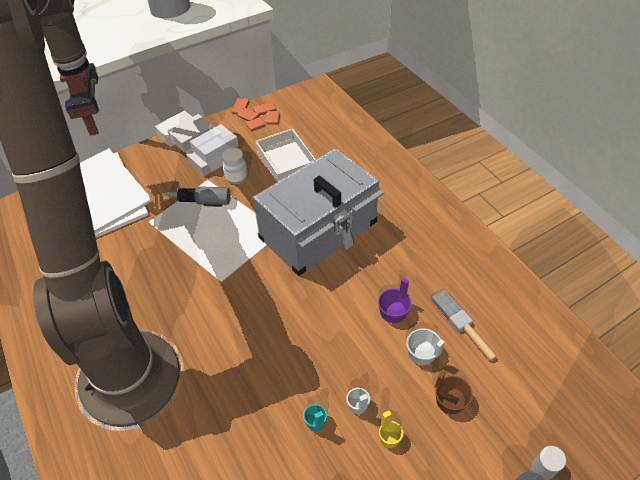

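Scene view: the silver small cup is at (225,202) and the silver middle cup at (193,250). The look-alikes are turquoise (247,183), yellow (192,195), brown (155,230) and purple (237,268). The latch faces the cups: in the side view it is at (343,228) and the handle at (327,188).

```bash
cat > h.py <<'E'
import numpy as np,cv2
from cell import readout,cams
from scipy.spatial.transform import Rotation as Ro
def tool():
    s=readout.get_state();return Ro.from_euler('xyz',s['eef_rot']).as_matrix(),np.array(s['tcp_pos']),s
def cloud(n,d,pose=None):
    c=cams.camera_params(n);K=np.array(c['intrinsics']);v,u=np.mgrid[0:480,0:640]
    p=np.stack([u,v],-1).reshape(-1,1,2).astype(np.float64)
    q=cv2.undistortPoints(p,K,np.array([c['k1'],0,0,0.]))[:,0]
    X=np.c_[q,np.ones(len(q))]*d.reshape(-1,1)
    if n=='wrist':
        T=np.array(c['T_tool_cam']);R,t=pose[:2];X=(X@T[:3,:3].T+T[:3,3])@R.T+t
    else: X=(X-np.array(c['t']))@np.array(c['R'])
    X[d.ravel()<=0]=np.nan
    return X.reshape(480,640,3)
def proj(n,P,pose=None):
    c=cams.camera_params(n);P=np.atleast_2d(P).astype(float)
    if n=='wrist':
        T=np.array(c['T_tool_cam']);R,t=pose[:2];X=((P-t)@R-T[:3,3])@T[:3,:3]
    else: X=P@np.array(c['R']).T+np.array(c['t'])
    q=X[:,:2]/X[:,2:];q=q*(1+c['k1']*(q**2).sum(1,keepdims=True))
    K=np.array(c['intrinsics']);return q*K[0,0]+K[:2,2]
def circ(P,r=None):
    A=np.c_[2*P,np.ones(len(P))];s=np.linalg.lstsq(A,(P**2).sum(1),rcond=None)[0]
    return s[:2],np.sqrt(s[2]+s[:2]@s[:2])
E
python3 - <<'E'
from h import *
for n,boxes in dict(scene=dict(mid=(193,250),small=(225,202),case=(365,270)),side=dict(mid=(424,347),small=(358,400),case=(315,200))).items():
    z=np.load(n+'0.npz');X=cloud(n,z['d']);
    for k,(u,v) in boxes.items():
        r=100 if k=='case' else 26 if k=='mid' else 24
        P=X[v-r:v+r,u-r:u+r].reshape(-1,3);P=P[~np.isnan(P[:,0])]
        I=z['im'][v-r:v+r,u-r:u+r].reshape(-1,3)
        if k=='case':
            Q=P[(P[:,2]>143)&(P[:,2]<157)];rc=cv2.minAreaRect(Q[:,:2].astype(np.float32));print(n,k,len(Q),np.median(Q[:,2]),rc,cv2.boxPoints(rc).round(0).tolist())
            Q=P[(P[:,2]>176)&(P[:,2]<198)];rc=cv2.minAreaRect(Q[:,:2].astype(np.float32));print(' handle',len(Q),np.median(Q[:,2]),rc)
        else:
            h=42 if k=='mid' else 38; rr=76/2 if k=='mid' else 24
            Q=P[(P[:,2]>h-4)&(P[:,2]<h+4)]
            S=P[(P[:,2]>h+12)&(P[:,2]<100)]
            print(n,k,circ(Q[:,:2]),len(Q),'strap',len(S),np.median(S,0),S[:,2].max() if len(S) else 0)
E
```

```text
scene mid (array([ 577.61468905, -301.59796595]), np.float64(44.9303343756139)) 152 strap 92 [ 594.72721709 -311.33516506   74.00065344] 91.95067014187573
scene small (array([ 364.97992766, -302.83499198]), np.float64(40.42391388678808)) 84 strap 94 [ 394.90613593 -326.886155     72.2737551 ] 92.72414254446076
scene case 7330 149.239916479055 ((568.9659423828125, 146.79766845703125), (266.626220703125, 158.6802978515625), 9.977335929870605) [[424.0, 202.0], [451.0, 46.0], [714.0, 92.0], [687.0, 248.0]]
 handle 420 188.16876746408192 ((575.8853759765625, 108.55557250976562), (23.084001541137695, 75.70777130126953), 9.631718635559082)
side mid (array([ 579.52461609, -280.12433739]), np.float64(35.796091277586264)) 168 strap 93 [ 585.72039633 -316.45054142   80.9646051 ] 90.89054932978152
side small (array([ 394.96475072, -315.3484994 ]), np.float64(24.268261841036626)) 109 strap 104 [ 389.35222885 -333.51548299   81.55004482] 91.17633064098953
side case 5089 149.5367091719441 ((568.05615234375, 146.69610595703125), (265.0719909667969, 167.06710815429688), 9.744613647460938) [[423.0, 207.0], [452.0, 42.0], [713.0, 87.0], [685.0, 251.0]]
 handle 293 188.4334356066181 ((574.0752563476562, 106.116455078125), (22.918655395507812, 77.83486938476562), 11.254077911376953)
```

Call:
move_arm --deltas '[{"translation": [-20,-15,-45],"delta_rot": [0,0,0],"gripper": 1},{"translation": [-43,-39,-45],"delta_rot": [0,0,0],"gripper": 1},{"translation": [-44,-40,0],"delta_rot": [0,0,0],"gripper": 1},{"translation": [-44,-40,0],"delta_rot": [0,0,0],"gripper": 1},{"translation": [-44,-40,0],"delta_rot": [0,0,0],"gripper": 1},{"translation": [-44,-40,0],"delta_rot": [0,0,0],"gripper": 1},{"translation": [-44,-40,0],"delta_rot": [0,0,0],"gripper": 1},{"translation": [-44,-40,0],"delta_rot": [0,0,0],"gripper": 1},{"translation": [-44,-40,0],"delta_rot": [0,0,0],"gripper": 1},{"translation": [-44,-40,0],"delta_rot": [0,0,0],"gripper": 1}]'

```text
t: 1.35
tcp_pos: [463.5, 134.5, 305.9]
eef_rot: [3.141, 0.0, 2.867]
force: [1.0, -0.3, 0.5]
width: 87.7
grasp_force: 0.0
```

Call:
move_arm --deltas '[{"translation": [-44,-40,0],"delta_rot": [0,0,0],"gripper": 1},{"translation": [-44,-40,0],"delta_rot": [0,0,0],"gripper": 1},{"translation": [-44,-37,0],"delta_rot": [0,0,0],"gripper": 1},{"translation": [-44,-30,0],"delta_rot": [0,0,10],"gripper": 1},{"translation": [0,0,0],"delta_rot": [0,0,10.6],"gripper": 1},{"translation": [0,0,0],"delta_rot": [0,0,10.6],"gripper": 1},{"translation": [0,0,0],"delta_rot": [0,0,10.6],"gripper": 1},{"translation": [0,0,0],"delta_rot": [0,0,10.6],"gripper": 1},{"translation": [0,0,0],"delta_rot": [0,0,10.6],"gripper": 1},{"translation": [0,0,0],"delta_rot": [0,0,1.5],"gripper": 1}]'

```text
t: 2.6
tcp_pos: [592.3, -52.7, 305.5]
eef_rot: [-3.141, 0.0, 1.741]
force: [0.4, -0.2, 0.8]
width: 87.6
grasp_force: 0.0
```

Call:
move_arm --deltas '[{"translation": [0,0,0],"delta_rot": [0,10,0],"gripper": 1},{"translation": [0,0,0],"delta_rot": [0,10,0],"gripper": 1},{"translation": [0,0,0],"delta_rot": [0,10,0],"gripper": 1},{"translation": [0,0,0],"delta_rot": [0,5,0],"gripper": 1},{"translation": [-25,4,50],"delta_rot": [0,0,0],"gripper": 1},{"translation": [-25,3,50],"delta_rot": [0,0,0],"gripper": 1},{"translation": [0,0,0],"delta_rot": [0,0,0],"gripper": 1}]'

```text
t: 3.48
tcp_pos: [594.6, -34.0, 191.9]
eef_rot: [-3.135, -0.614, 1.74]
force: [0.3, 1.1, 1.3]
width: 87.9
grasp_force: 0.0
```

```bash
python3 - <<'E'
from h import *
p=tool();print(p[1],p[2]['eef_rot'],np.round(p[2]['joint_pos'],2))
im,d=cams.grab_frame('wrist');cv2.imwrite('pics/w1.png',im[:,:,::-1])
X=cloud('wrist',d,p)
o=np.array([582,68,0]);a=np.radians(99.8);xc=np.array([np.cos(a),np.sin(a),0]);yc=np.array([-np.sin(a),np.cos(a),0])
L=np.c_[(X.reshape(-1,3)-o)@xc,(X.reshape(-1,3)-o)@yc,X[...,2].ravel()].reshape(480,640,3)
m=(L[...,2]>30)&(L[...,2]<115)&(L[...,0]<-8)&(L[...,0]>-60)&(abs(L[...,1])<60)
for z in range(35,115,10):
    s=m&(abs(L[...,2]-z)<5);
    if s.sum()>5: print(z,s.sum(),np.percentile(L[s],[5,50,95],axis=0).round(1).tolist())
f=(abs(L[...,0])<8)&(L[...,2]>20)&(L[...,2]<90)&(abs(L[...,1])<110)
print('face',f.sum(),np.polyfit(L[f][:,1],L[f][:,0],1) if f.sum()>100 else 0)
print(proj('wrist',[[587.8,34.5,50]],p))
E
```

```text
[594.58904913 -33.96644184 191.89337576] [-3.13464469 -0.6142804   1.74037433] [-0.08  0.64  0.57  1.59 -0.81  1.5   0.9 ]
45 155 [[-41.0, -9.0, 41.0], [-39.7, 1.7, 45.3], [-38.4, 12.5, 49.5]]
55 176 [[-38.6, -9.7, 51.1], [-37.3, 1.8, 55.8], [-33.1, 12.6, 59.8]]
65 240 [[-36.0, -8.5, 60.6], [-33.0, 1.8, 62.9], [-31.1, 11.3, 69.1]]
75 163 [[-31.2, -7.3, 70.4], [-30.0, 1.1, 75.1], [-28.9, 10.3, 79.3]]
85 240 [[-28.9, -19.8, 80.9], [-27.2, 2.0, 86.2], [-17.4, 23.0, 89.3]]
95 255 [[-29.9, -21.3, 90.6], [-26.1, 0.5, 94.6], [-15.7, 24.2, 99.7]]
105 800 [[-27.7, -14.4, 101.1], [-21.2, 1.3, 104.6], [-15.4, 17.3, 109.7]]
face 4832 [-0.00300431  0.34674456]
[[325.9517657  252.78904306]]
```

View pics/w1.png

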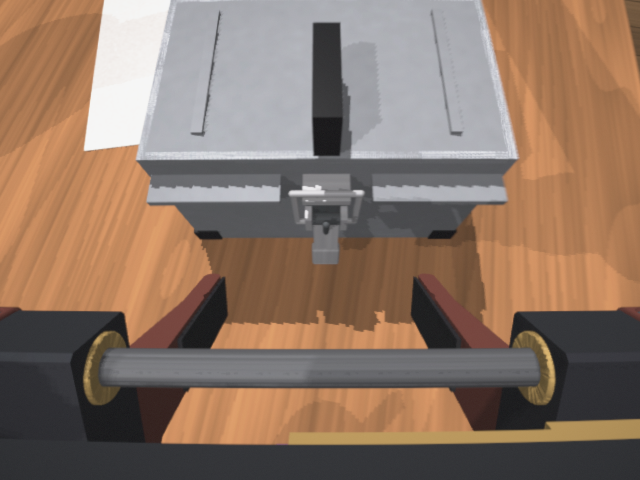

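Call:
move_arm --deltas '[{"translation": [-25,3,40],"delta_rot": [0,0,0],"gripper": 0.7},{"translation": [0,0,45],"delta_rot": [0,0,0],"gripper": 0.7},{"translation": [0,0,40],"delta_rot": [0,0,0],"gripper": 0.7},{"translation": [0,0,30],"delta_rot": [0,0,0],"gripper": 0.7},{"translation": [0,0,19],"delta_rot": [0,0,0],"gripper": 0.7},{"translation": [0,0,0],"delta_rot": [0,0,0],"gripper": 0.7}]'

```text
t: 4.28
tcp_pos: [586.7, 43.5, 39.4]
eef_rot: [3.14, -0.611, 1.743]
force: [0.1, 0.2, -0.1]
width: 61.4
grasp_force: 0.0
```

Call:
move_arm --deltas '[{"translation": [0,0,0],"delta_rot": [0,0,0],"gripper": 0},{"translation": [0,0,0],"delta_rot": [0,0,0],"gripper": 0},{"translation": [0,0,0],"delta_rot": [0,0,0],"gripper": 0},{"translation": [0,0,0],"delta_rot": [0,0,0],"gripper": 0},{"translation": [0,0,0],"delta_rot": [0,0,0],"gripper": 0}]' --force 15

```text
t: 4.9
tcp_pos: [585.8, 42.8, 38.6]
eef_rot: [-3.141, -0.611, 1.741]
force: [-1.7, -1.6, 3.9]
width: 24.1
grasp_force: 15.0
```

Call:
move_arm --deltas '[{"translation": [-3,0,-4.2],"delta_rot": [0,0,0],"gripper": 0},{"translation": [-3,0,-4.2],"delta_rot": [0,0,0],"gripper": 0},{"translation": [-5.1,0,-12.2],"delta_rot": [0,0,0],"gripper": 0},{"translation": [-1.7,0,-13.2],"delta_rot": [0,0,0],"gripper": 0},{"translation": [1.8,0,-13.2],"delta_rot": [0,0,0],"gripper": 0},{"translation": [5.1,0,-12.3],"delta_rot": [0,0,0],"gripper": 0}]'

```text
t: 5.65
tcp_pos: [592.6, 3.4, 84.3]
eef_rot: [-3.141, -0.61, 1.74]
force: [-2.0, 0.5, -3.4]
width: 24.0
grasp_force: 15.0
```

Call:
move_arm --deltas '[{"translation": [8.1,0,-10.5],"delta_rot": [0,0,0],"gripper": 0},{"translation": [10.6,0,-8.1],"delta_rot": [0,0,0],"gripper": 0},{"translation": [10,0,-4.4],"delta_rot": [0,0,0],"gripper": 0},{"translation": [0,0,0],"delta_rot": [0,0,0],"gripper": 0},{"translation": [0,0,0],"delta_rot": [0,0,0],"gripper": 0}]'

```text
t: 6.28
tcp_pos: [591.1, 12.1, 118.8]
eef_rot: [3.141, -0.606, 1.739]
force: [-1.4, -8.4, -7.1]
width: 23.8
grasp_force: 22.1
```

Call:
move_arm --deltas '[{"translation": [0,0,0],"delta_rot": [0,0,0],"gripper": 0.8},{"translation": [0,0,0],"delta_rot": [0,0,0],"gripper": 0.8},{"translation": [0,0,0],"delta_rot": [0,0,0],"gripper": 0.8},{"translation": [0,0,-20],"delta_rot": [0,0,0],"gripper": 0.8},{"translation": [0,0,-40],"delta_rot": [0,0,0],"gripper": 0.8},{"translation": [0,0,-30],"delta_rot": [0,0,0],"gripper": 0.8},{"translation": [42,0,12],"delta_rot": [0,0,0],"gripper": 0.8},{"translation": [42,0,12],"delta_rot": [0,0,0],"gripper": 0.8},{"translation": [42,0,12],"delta_rot": [0,0,0],"gripper": 0.8},{"translation": [0,0,0],"delta_rot": [0,0,0],"gripper": 0.8}]'

```text
t: 7.52
tcp_pos: [578.4, 90.5, 238.8]
eef_rot: [3.137, -0.614, 1.75]
force: [-0.2, -1.2, -0.2]
width: 70.5
grasp_force: 0.0
```

```bash
python3 - <<'E'
from h import *
p=tool();print(p[1],p[2]['eef_rot'],np.round(p[2]['joint_pos'],2),p[2]['width'])
im,d=cams.grab_frame('side')
X=cloud('side',d)
o=np.array([582,68,0]);a=np.radians(99.8);xc=np.array([np.cos(a),np.sin(a),0]);yc=np.array([-np.sin(a),np.cos(a),0])
L=np.c_[(X.reshape(-1,3)-o)@xc,(X.reshape(-1,3)-o)@yc,X[...,2].ravel()]
m=(L[:,2]>95)&(L[:,2]<150)&(L[:,0]<-26)&(L[:,0]>-75)&(abs(L[:,1])<20)
print(m.sum(),np.percentile(L[m],[5,50,95],axis=0).round(0).tolist())
cv2.imwrite('pics/s1.png',cv2.resize(im[120:300,230:470,::-1],None,fx=2.5,fy=2.5))
E
```

```text
[578.41084532  90.53442241 238.8462304 ] [ 3.13662818 -0.61425853  1.74976183] [-0.28  0.49  0.55  1.68 -0.82  1.41  0.72] 70.45303638063099
153 [[-73.0, -13.0, 103.0], [-60.0, 4.0, 137.0], [-27.0, 16.0, 146.0]]
```

View pics/s1.png

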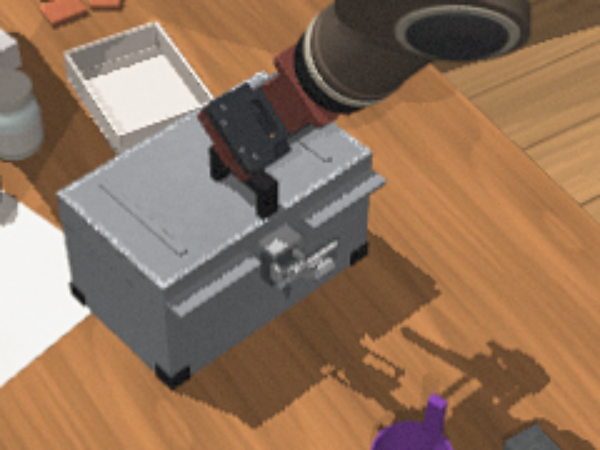

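Call:
move_arm --deltas '[{"translation": [-17,0,0],"delta_rot": [0,0,0],"gripper": 0.6},{"translation": [0,0,40],"delta_rot": [0,0,0],"gripper": 0.6},{"translation": [0,0,34],"delta_rot": [0,0,0],"gripper": 0.6},{"translation": [0,0,0],"delta_rot": [0,0,0],"gripper": 0.6},{"translation": [0,0,0],"delta_rot": [0,0,0],"gripper": 0},{"translation": [0,0,0],"delta_rot": [0,0,0],"gripper": 0},{"translation": [0,0,0],"delta_rot": [0,0,0],"gripper": 0},{"translation": [0,0,0],"delta_rot": [0,0,0],"gripper": 0}]' --force 25

```text
t: 8.57
tcp_pos: [573.1, 113.6, 165.6]
eef_rot: [-3.14, -0.611, 1.741]
force: [2.1, -0.0, 2.6]
width: 17.5
grasp_force: 25.0
```

```bash
cat > arc.py <<'E'
# bar arc: per-row deltas in tool axes, lean from L0 to L1 while lid goes a0->a1
from h import *
import sys
a0,a1,L0,L1,N=map(float,sys.argv[1:6]);N=int(N)
def pose(s):
    a=a0+(a1-a0)*s;L=np.radians(L0+(L1-L0)*s);g=np.arctan2(69,-120)-a
    tz=np.array([np.sin(L),-np.cos(L)]);tx=np.array([np.cos(L),np.sin(L)])
    return np.array([160+138.4*np.cos(g),115+138.4*np.sin(g)])+19*tz,tx,tz
print('start',pose(0)[0],'end',pose(1)[0])
for i in range(N):
    p,tx,tz=pose(i/N);q=pose((i+1)/N)[0];d=q-p;print(round(d@tx,1),round(d@tz,1),round((L1-L0)/N,2))
E
python3 arc.py 0 1.52 35 -35 20; python3 -c "
from h import *
p=tool();print(p[1],p[2]['width'],p[2]['force'])"
```

```text
start [ 50.91811995 168.42451476] end [211.90955201 222.76403745]
8.5 -4.1 -3.5
8.6 -4.0 -3.5
8.6 -3.8 -3.5
8.7 -3.7 -3.5
8.8 -3.5 -3.5
8.8 -3.4 -3.5
8.9 -3.2 -3.5
8.9 -3.1 -3.5
8.9 -2.9 -3.5
9.0 -2.8 -3.5
9.0 -2.6 -3.5
9.1 -2.5 -3.5
9.1 -2.3 -3.5
9.1 -2.2 -3.5
9.2 -2.0 -3.5
9.2 -1.9 -3.5
9.2 -1.7 -3.5
9.2 -1.6 -3.5
9.3 -1.4 -3.5
9.3 -1.3 -3.5
[573.13690025 113.64145656 165.6355617 ] 17.539826192790493 [ 2.10300973 -0.04187275  2.6034378 ]
```

Call:
move_arm --deltas '[{"translation": [8.5,0,-4.1],"delta_rot": [0,-3.5,0],"gripper": 0},{"translation": [8.6,0,-4],"delta_rot": [0,-3.5,0],"gripper": 0},{"translation": [8.6,0,-3.8],"delta_rot": [0,-3.5,0],"gripper": 0},{"translation": [8.7,0,-3.7],"delta_rot": [0,-3.5,0],"gripper": 0},{"translation": [8.8,0,-3.5],"delta_rot": [0,-3.5,0],"gripper": 0},{"translation": [8.8,0,-3.4],"delta_rot": [0,-3.5,0],"gripper": 0}]'

```text
t: 9.32
tcp_pos: [567.5, 146.0, 208.3]
eef_rot: [-3.141, -0.238, 1.738]
force: [-3.0, -9.7, 1.9]
width: 17.6
grasp_force: 25.0
```

```bash
python3 -c "
from h import *
p=tool();print(p[1],p[2]['eef_rot'],p[2]['width'],p[2]['force'],np.round(p[2]['joint_pos'],2))"; python3 arc.py 0 0.456 35 14 1
```

```text
[567.54615582 146.04392353 208.26173087] [-3.14079396 -0.23808405  1.73816331] 17.623194608851875 [-3.02022742 -9.68034365  1.9002391 ] [-0.67  0.41  0.65  1.76 -0.54  1.14  0.36]
start [ 50.91811995 168.42451476] end [ 87.25584684 211.33798832]
54.4 -14.3 -21.0
```

Call:
move_arm --deltas '[{"translation": [8.9,0,-3.2],"delta_rot": [0,-3.5,0],"gripper": 0},{"translation": [8.9,0,-3.1],"delta_rot": [0,-3.5,0],"gripper": 0},{"translation": [8.9,0,-2.9],"delta_rot": [0,-3.5,0],"gripper": 0},{"translation": [9,0,-2.8],"delta_rot": [0,-3.5,0],"gripper": 0},{"translation": [9,0,-2.6],"delta_rot": [0,-3.5,0],"gripper": 0},{"translation": [9.1,0,-2.5],"delta_rot": [0,-3.5,0],"gripper": 0},{"translation": [9.1,0,-2.3],"delta_rot": [0,-3.5,0],"gripper": 0}]'

```text
t: 10.2
tcp_pos: [557.1, 205.5, 234.0]
eef_rot: [-3.14, 0.189, 1.737]
force: [-10.6, -9.5, 20.1]
width: 18.0
grasp_force: 25.0
```

```bash
python3 -c "
from h import *
p=tool();print(p[1],p[2]['eef_rot'],p[2]['width'],p[2]['force'],np.round(p[2]['joint_pos'],2));d=p[1]-[582,68,0];print(d@[-.170,.985,0],d[2])"; python3 arc.py 0 0.988 35 -10.5 1
```

```text
[557.09276834 205.52020445 233.99947658] [-3.13982212  0.18879792  1.73697822] 18.01216172807922 [-10.56284812  -9.45491982  20.11529597] [-1.09  0.46  0.77  1.67 -0.14  1.18 -0.14]
139.6916307609564 233.99947658149733
start [ 50.91811995 168.42451476] end [148.10560267 234.46106351]
117.5 1.7 -45.5
```

Call:
move_arm --deltas '[{"translation": [9.1,0,-4.5],"delta_rot": [0,-3.5,0],"gripper": 0},{"translation": [9.2,0,-4],"delta_rot": [0,-3.5,0],"gripper": 0},{"translation": [9.2,0,-2.5],"delta_rot": [0,-3.5,0],"gripper": 0},{"translation": [9.2,0,-2],"delta_rot": [0,-3.5,0],"gripper": 0}]'

```text
t: 10.7
tcp_pos: [549.9, 245.7, 233.4]
eef_rot: [-3.139, 0.433, 1.739]
force: [-1.3, -6.2, -6.2]
width: 17.7
grasp_force: 25.0
```

```bash
cat > st.py <<'E'
from h import *
p=tool();print(p[1],p[2]['eef_rot'],p[2]['width'],p[2]['force'],np.round(p[2]['joint_pos'],2));d=p[1]-[582,68,0];print('case',d@[-.170,.985,0],d@[-.985,-.17,0],d[2])
G=d-19*p[0][:,2];g=np.array([G@[-.17,.985,0]-160,G[2]-115]);print('bar r',np.hypot(*g),'lid',np.radians(150.1)-np.arctan2(g[1],g[0]))
E
python3 st.py
```

```text
[549.94617734 245.66312289 233.411394  ] [-3.13863589  0.43276623  1.73930267] 17.749061700592097 [-1.33433671 -6.16027057 -6.24470218] [-1.24  0.59  0.81  1.58 -0.01  1.28 -0.32]
case 180.4473259002719 1.3702844267204015 233.4113940044025
bar r 138.60299431439825 lid 1.255394213536415
```

Call:
move_arm --deltas '[{"translation": [9.2,0,-1.5],"delta_rot": [0,-3.5,0],"gripper": 0},{"translation": [9.3,0,-1.4],"delta_rot": [0,-3.5,0],"gripper": 0},{"translation": [9.3,0,-1.3],"delta_rot": [0,-3.5,0],"gripper": 0},{"translation": [7,0,-1],"delta_rot": [0,-2,0],"gripper": 0},{"translation": [0,0,0],"delta_rot": [0,0,0],"gripper": 0}]'

```text
t: 11.32
tcp_pos: [543.7, 281.2, 220.1]
eef_rot: [-3.138, 0.647, 1.744]
force: [-6.5, 0.2, 1.2]
width: 18.2
grasp_force: 25.0
```

```bash
python3 st.py
```

```text
[543.74823408 281.20986833 220.07041639] [-3.13781086  0.64722451  1.74393135] 18.171255547676253 [-6.47626705  0.19739925  1.20469786] [-1.33  0.75  0.83  1.49  0.06  1.38 -0.42]
case 216.51452051627223 1.4323118137791604 220.07041639451978
bar r 138.10901655078845 lid 1.563465138996468
```

Call:
move_arm --deltas '[{"translation": [0,0,0],"delta_rot": [0,0,0],"gripper": 0.8},{"translation": [0,0,0],"delta_rot": [0,0,0],"gripper": 0.8},{"translation": [0,0,0],"delta_rot": [0,0,0],"gripper": 0.8},{"translation": [0,0,-25],"delta_rot": [0,0,0],"gripper": 0.8},{"translation": [0,0,-50],"delta_rot": [0,0,0],"gripper": 0.8},{"translation": [0,0,-50],"delta_rot": [0,0,0],"gripper": 0.8},{"translation": [0,0,0],"delta_rot": [0,9.3,0],"gripper": 0.8},{"translation": [0,0,0],"delta_rot": [0,9.3,0],"gripper": 0.8},{"translation": [0,0,0],"delta_rot": [0,9.3,0],"gripper": 0.8},{"translation": [0,0,0],"delta_rot": [0,9.1,0],"gripper": 0.8}]'

```text
t: 12.58
tcp_pos: [533.1, 354.3, 322.1]
eef_rot: [3.139, -0.006, 1.74]
force: [0.1, -0.4, 0.8]
width: 70.0
grasp_force: 0.0
```

Call:
move_arm --deltas '[{"translation": [0,0,-60],"delta_rot": [0,0,0],"gripper": 0.8},{"translation": [-50,0,0],"delta_rot": [0,0,0],"gripper": 0.8},{"translation": [-50,0,0],"delta_rot": [0,0,0],"gripper": 0.8},{"translation": [-50,0,0],"delta_rot": [0,0,0],"gripper": 0.8},{"translation": [-50,0,0],"delta_rot": [0,0,0],"gripper": 0.8},{"translation": [-50,0,0],"delta_rot": [0,0,0],"gripper": 0.8},{"translation": [0,0,0],"delta_rot": [0,0,0],"gripper": 0.8},{"translation": [0,0,0],"delta_rot": [0,0,0],"gripper": 0.8}]'

```text
t: 13.58
tcp_pos: [574.9, 108.5, 380.9]
eef_rot: [3.141, -0.001, 1.741]
force: [0.5, 0.5, -0.2]
width: 70.1
grasp_force: 0.0
```

```bash
python3 st.py; python3 - <<'E'
from h import *
p=tool()
im,d=cams.grab_frame('wrist');cv2.imwrite('pics/w2.png',im[:,:,::-1]);np.savez('w2.npz',im=im,d=d,R=p[0],t=p[1])
X=cloud('wrist',d,p)
o=np.array([582,68,0]);a=np.radians(99.8);xc=np.array([np.cos(a),np.sin(a),0]);yc=np.array([-np.sin(a),np.cos(a),0])
P=X.reshape(-1,3);P=P[~np.isnan(P[:,0])]
L=np.c_[(P-o)@xc,(P-o)@yc,P[:,2]]
i=(L[:,0]>8)&(L[:,0]<150)&(abs(L[:,1])<122)
for lo,hi in [(44,58),(62,92),(8,16)]:
    s=i&(L[:,2]>lo)&(L[:,2]<hi);print(lo,s.sum(),np.percentile(L[s],[2,50,98],axis=0).round(1).tolist() if s.sum() else 0)
s=i&(L[:,2]>46)&(L[:,2]<56);print(circ(L[s][:,:2]))
E
```

```text
[574.91201535 108.48213051 380.94930994] [ 3.14116140e+00 -9.02962414e-04  1.74079633e+00] 70.12914067202256 [ 0.54907569  0.51711761 -0.17632257] [-0.88  0.31  0.83  1.49 -0.23  1.44  0.12]
case 41.079855939203945 0.09970269536710244 380.949309943106
bar r 308.77529317875985 lid 0.6535287229111926
44 794 [[27.1, -63.0, 44.3], [71.1, -17.9, 49.5], [125.6, 37.0, 51.9]]
62 119 [[103.0, 15.6, 74.9], [110.7, 22.8, 85.0], [117.7, 30.0, 86.6]]
8 2796 [[37.8, -52.2, 8.4], [77.6, -12.7, 10.4], [117.2, 28.1, 15.0]]
(array([ 76.97660625, -13.977373  ]), np.float64(49.72066262933868))
```

View pics/w2.png

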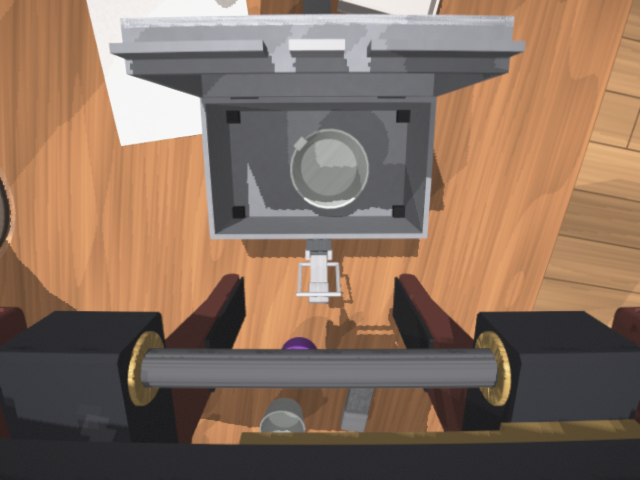

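The open case shows the large cup at (329,168) with its strap at (301,144), upper left, and the lid standing. The latch lies open at (318,285).

Call:
move_arm --deltas '[{"translation": [-30,-10,0],"delta_rot": [0,0,0],"gripper": 1},{"translation": [-57,-18,0],"delta_rot": [0,0,0],"gripper": 1},{"translation": [-57,-18,0],"delta_rot": [0,0,0],"gripper": 1},{"translation": [-57,-18,0],"delta_rot": [0,0,0],"gripper": 1},{"translation": [-57,-18,10],"delta_rot": [0,0,0],"gripper": 1},{"translation": [-57,-18,10],"delta_rot": [0,0,0],"gripper": 1},{"translation": [-57,0,10],"delta_rot": [0,0,0],"gripper": 1},{"translation": [-57,0,10],"delta_rot": [0,0,0],"gripper": 1},{"translation": [-30,0,10],"delta_rot": [0,0,0],"gripper": 1},{"translation": [0,0,0],"delta_rot": [0,0,0],"gripper": 1}]'

```text
t: 14.88
tcp_pos: [554.0, -362.1, 328.9]
eef_rot: [-3.139, -0.0, 1.74]
force: [-0.4, 0.8, 0.1]
width: 88.0
grasp_force: 0.0
```

```bash
python3 - <<'E'
from h import *
p=tool();print(p[1],p[2]['eef_rot'],np.round(p[2]['joint_pos'],2))
im,d=cams.grab_frame('wrist');cv2.imwrite('pics/w3.png',im[:,:,::-1])
X=cloud('wrist',d,p).reshape(-1,3);C=im.reshape(-1,3).astype(int)
grey=(C.max(1)-C.min(1)<45)
for n,c,h,r,st in [('mid',(581,-281),42,38,35),('small',(394.5,-315),38,24,21)]:
    c=np.array(c);m=grey&(np.hypot(*(X[:,:2]-c).T)<r+14)
    for it in range(2):
        k=m&(abs(X[:,2]-h)<4)&(abs(np.hypot(*(X[:,:2]-c).T)-r)<10);q,rr=circ(X[k][:,:2])
        f=m&(X[:,2]>3)&(X[:,2]<8)
    s=m&(X[:,2]>h+12)&(X[:,2]<h+60)
    top=m&(X[:,2]>h+38)
    print(n,'rim',k.sum(),q,rr,'floor',f.sum(),(X[f].min(0)+X[f].max(0))[:2]/2 if f.sum() else 0,'strap',s.sum(),np.median(X[s],0),'top',top.sum(),X[top].mean(0))
    v=X[top].mean(0)[:2]-q;print(' az',np.degrees(np.arctan2(v[1],v[0])),np.hypot(*v), 'px',proj('wrist',[[*q,h]],p))
E
```

```text
[ 554.04830042 -362.06576929  328.92669241] [-3.13862774e+00 -4.22039248e-04  1.73965985e+00] [-0.05  0.52  0.9   1.38 -0.4   1.43  1.01]
mid rim 538 [ 579.20920657 -280.19137228] 35.64184775599091 floor 1572 [ 579.33051045 -280.3735905 ] strap 178 [ 587.35294481 -313.07229159   85.95433971] top 14050 [ 594.10180768 -325.18904126  424.53816312]
 az -71.68732391095307 47.39809892169653 px [[352.87625595 136.90093072]]
small rim 308 [ 393.26949403 -309.76236449] 22.121173886018397 floor 517 [ 393.55845005 -309.69267628] strap 276 [ 394.34680356 -329.78483596   84.90206873] top 175 [ 391.66473856 -330.15223031   85.86082744]
 az -94.5001067526252 20.452918334731113 px [[193.55951959 135.46686717]]
```

View pics/w3.png

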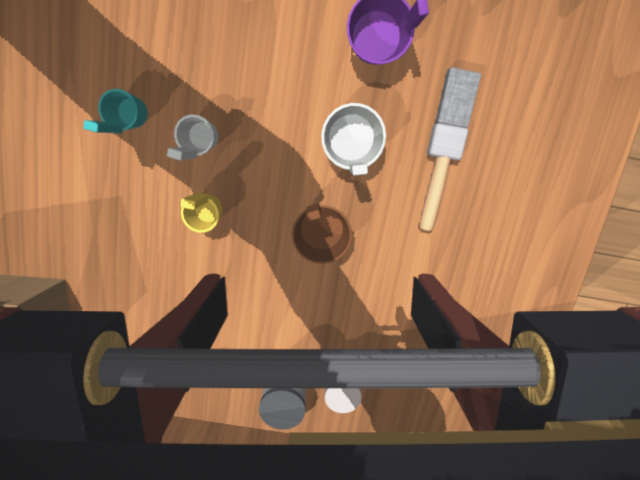

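Middle silver cup at (353,137) with its strap at (359,170), and the small silver cup at (195,136) with its strap at (177,154). The brown (322,235), yellow (201,213), turquoise (121,110) and purple (381,28) cups are look-alikes. I'm checking how close brown's strap comes to the fingers.

```bash
python3 - <<'E'
from h import *
p=tool()
im,d=cams.grab_frame('wrist')
X=cloud('wrist',d,p);C=im.astype(int)
for n,(u0,u1,v0,v1) in dict(brown=(285,358,195,268),small=(155,222,108,165),yellow=(175,225,185,235)).items():
    P=X[v0:v1,u0:u1].reshape(-1,3);s=(P[:,2]>65)&(P[:,2]<100);print(n,s.sum(),P[s].min(0),P[s].max(0),P[s].mean(0))
    r=(P[:,2]>30)&(P[:,2]<60);print('  rim ext',P[r].min(0),P[r].max(0))
dd=np.array([587.6,-313.8,51])-p[1];print('tool delta',dd@p[0])
E
```

```text
brown 169 [ 538.2182888  -378.83437681   65.07075161] [ 555.08070632 -364.2540485    88.9295093 ] [ 546.78736878 -370.42863049   83.24614545]
  rim ext [ 524.91632707 -440.58214149   30.01449999] [ 599.92410056 -364.35769898   59.98639702]
small 220 [ 383.04963303 -336.28178557   65.28580046] [ 398.44184802 -324.61833498   89.45980384] [ 392.56780162 -329.9761688    82.58448353]
  rim ext [ 369.62547487 -336.33073742   30.01455742] [ 416.40502639 -285.83844188   59.81103192]
yellow 222 [ 400.79050591 -386.94325629   65.21491207] [ 417.28451032 -376.33150857   89.67541856] [ 410.53642146 -380.35498417   82.30794946]
  rim ext [ 384.35027729 -426.38063726   30.05132574] [ 431.66220537 -376.34246659   59.60871888]
tool delta [ 40.25579555  40.93413769 278.64008542]
```

Call:
move_arm --deltas '[{"translation": [14,14,50],"delta_rot": [0,0,0],"gripper": 0.5},{"translation": [13,13,55],"delta_rot": [0,0,0],"gripper": 0.5},{"translation": [13,14,55],"delta_rot": [0,0,-4],"gripper": 0.5},{"translation": [0,0,50],"delta_rot": [0,0,0],"gripper": 0.5},{"translation": [0,0,0],"delta_rot": [0,0,0],"gripper": 0.5}]'

```text
t: 15.6
tcp_pos: [587.1, -310.7, 118.0]
eef_rot: [-3.137, -0.005, 1.814]
force: [0.7, 0.2, 0.7]
width: 44.4
grasp_force: 0.0
```

```bash
python3 - <<'E'
from h import *
p=tool();print(p[1])
im,d=cams.grab_frame('wrist');cv2.imwrite('pics/w4.png',im[:,:,::-1])
X=cloud('wrist',d,p).reshape(-1,3)
s=(np.hypot(X[:,0]-587,X[:,1]+313)<22)&(X[:,2]>60)&(X[:,2]<95)
print(s.sum(),X[s].min(0),X[s].max(0),X[s].mean(0)) if s.sum() else print(0)
print('delta to (587.6,-313.8,51)',(np.array([587.6,-313.8,51])-p[1])@p[0],proj('wrist',[[587.6,-313.8,87]],p))
E
```

```text
[ 587.12205244 -310.70240708  118.00052423]
821 [ 580.20494192 -319.21540225   60.27419098] [ 597.15254634 -306.86514986   88.18551521] [ 588.26091018 -311.42385026   80.60280341]
delta to (587.6,-313.8,51) [-3.42584203e+00 -2.09405833e-03  6.69862476e+01] [[319.10107643 280.01660179]]
```

Call:
move_arm --deltas '[{"translation": [-2.5,1,30],"delta_rot": [0,0,0],"gripper": 0.5},{"translation": [0,0,25],"delta_rot": [0,0,0],"gripper": 0.5},{"translation": [0,0,12],"delta_rot": [0,0,0],"gripper": 0.5},{"translation": [0,0,0],"delta_rot": [0,0,0],"gripper": 0.5},{"translation": [0,0,0],"delta_rot": [0,0,0],"gripper": 0},{"translation": [0,0,0],"delta_rot": [0,0,0],"gripper": 0},{"translation": [0,0,0],"delta_rot": [0,0,0],"gripper": 0},{"translation": [0,0,0],"delta_rot": [0,0,0],"gripper": 0}]' --force 35

```text
t: 16.65
tcp_pos: [589.6, -317.1, 54.2]
eef_rot: [3.141, 0.0, 1.811]
force: [-0.4, 0.2, 2.0]
width: 16.0
grasp_force: 35.0
```

Call:
move_arm --deltas '[{"translation": [0,0,-10],"delta_rot": [0,0,0],"gripper": 0},{"translation": [0,0,-40],"delta_rot": [0,0,0],"gripper": 0},{"translation": [0,0,-50],"delta_rot": [0,0,0],"gripper": 0},{"translation": [0,0,-50],"delta_rot": [0,0,0],"gripper": 0},{"translation": [0,0,-50],"delta_rot": [0,0,0],"gripper": 0},{"translation": [0,0,0],"delta_rot": [0,0,0],"gripper": 0}]'

```text
t: 17.4
tcp_pos: [590.4, -318.7, 258.7]
eef_rot: [3.136, 0.004, 1.81]
force: [0.3, 0.3, -1.1]
width: 16.3
grasp_force: 35.0
```

```bash
cat > held.py <<'E'
from h import *
# held cup in tool frame: rim height above/below, tilt
p=tool();print(p[1],p[2]['eef_rot'],p[2]['width'],p[2]['force'])
im,d=cams.grab_frame('wrist')
X=cloud('wrist',d,p).reshape(-1,3);T=(X-p[1])@p[0]
import sys
r,zr=float(sys.argv[1]),float(sys.argv[2])
m=(np.hypot(T[:,0]-r,T[:,1])<r+8)&(T[:,0]>5)&(T[:,2]<zr+50)&(T[:,2]>zr-6)
P=T[m];print(m.sum(),np.percentile(P,[1,50,99],axis=0).round(1).tolist())
k=m&(T[:,2]<zr+6);f=m&(T[:,2]>zr+28);print('rim',k.sum(),circ(T[k][:,:2]) if k.sum()>20 else 0,'floor',f.sum())
if f.sum()>30:
    q=T[f];A=np.c_[q[:,:2],np.ones(len(q))];A=np.linalg.lstsq(A,q[:,2],rcond=None)[0];res=np.degrees(np.arctan(A[:2]));print('floor tilt x,y deg',res,'mid',np.median(q,0),(q.min(0)+q.max(0))/2)
c,_=circ(T[k][:,:2]);w=p[1]+p[0]@np.array([*c,0]);print('axis world',w,'d tool to large',(np.array([581.9,146.1,0])-w)@p[0])
E
python3 held.py 35 8
```

```text
[ 590.42506917 -318.69673424  258.65823277] [3.13605353 0.00449507 1.8103649 ] 16.315869668945147 [ 0.31773474  0.30696913 -1.1082535 ]
18459 [[6.2, -35.8, 9.7], [36.0, -0.8, 40.1], [73.4, 34.1, 51.2]]
rim 2507 (array([39.46490153, -0.92464153]), np.float64(35.32629442924793)) floor 10081
floor tilt x,y deg [2.09292247 0.12597425] mid [37.27721402 -1.35735521 49.64891705] [38.10487866 -1.1058766  44.26563631]
axis world [ 580.16257703 -280.57874169  258.47571423] d tool to large [415.23839976 101.50867263 257.17799836]
```

Call:
move_arm --deltas '[{"translation": [25,6,0],"delta_rot": [0,0,0],"gripper": 0},{"translation": [50,12,0],"delta_rot": [0,0,0],"gripper": 0},{"translation": [50,12,0],"delta_rot": [0,0,0],"gripper": 0},{"translation": [50,12,0],"delta_rot": [0,0,0],"gripper": 0},{"translation": [50,12,0],"delta_rot": [0,0,0],"gripper": 0},{"translation": [50,12,0],"delta_rot": [0,0,0],"gripper": 0},{"translation": [50,12,0],"delta_rot": [0,0,0],"gripper": 0},{"translation": [50,12,0],"delta_rot": [0,0,0],"gripper": 0},{"translation": [30,8,0],"delta_rot": [0,0,0],"gripper": 0},{"translation": [11,3.5,0],"delta_rot": [0,0,0],"gripper": 0}]'

```text
t: 18.7
tcp_pos: [588.0, 113.7, 252.1]
eef_rot: [-3.139, -0.0, 1.814]
force: [-0.6, -0.5, -1.1]
width: 15.6
grasp_force: 35.0
```

Call:
move_arm --deltas '[{"translation": [0,0,0],"delta_rot": [0,0,0],"gripper": 0},{"translation": [0,0,40],"delta_rot": [0,0,0],"gripper": 0},{"translation": [0,0,0],"delta_rot": [0,0,0],"gripper": 0}]'

```text
t: 19.08
tcp_pos: [587.3, 108.9, 211.7]
eef_rot: [-3.137, 0.001, 1.808]
force: [0.6, 0.7, -0.5]
width: 15.4
grasp_force: 35.0
```

```bash
python3 held.py 35 12; python3 -c "
from h import *
print(np.round(tool()[2]['joint_pos'],2))
im,d=cams.grab_frame('wrist');cv2.imwrite('pics/w5.png',im[:,:,::-1])"
```

```text
[587.26521796 108.94751868 211.65938906] [-3.13660072e+00  8.22571403e-04  1.80810147e+00] 15.41576649589326 [ 0.55893457  0.68902343 -0.45499618]
18363 [[6.2, -35.8, 11.7], [36.1, -0.8, 40.3], [73.4, 34.1, 51.2]]
rim 3724 (array([39.03075749, -0.98453652]), np.float64(35.15750110116194)) floor 9228
floor tilt x,y deg [1.29167882 0.09405587] mid [37.83714466 -1.35825946 49.69418464] [38.05877256 -1.1531581  46.25601714]
axis world [577.13277487 146.65298513 211.6321982 ] d tool to large [ -1.48410364   5.56002651 211.60837196]
[-0.86  0.47  0.85  1.71 -0.39  1.13  0.33]
```

View pics/w5.png

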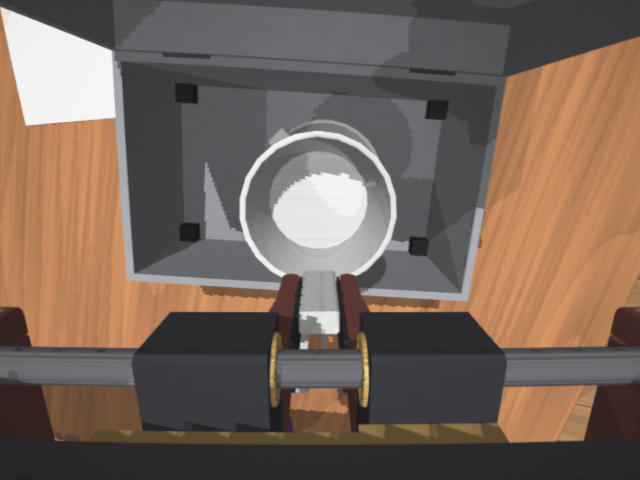

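The middle cup hangs at (318,205). The large cup's rim shows behind it, slightly right, so a 5 mm shift in y puts them in line.

Call:
move_arm --deltas '[{"translation": [-1,5.5,20],"delta_rot": [0,0,0],"gripper": 0},{"translation": [0,0,35],"delta_rot": [0,0,0],"gripper": 0},{"translation": [0,0,35],"delta_rot": [0,0,0],"gripper": 0},{"translation": [0,0,25],"delta_rot": [0,0,0],"gripper": 0},{"translation": [0,0,15],"delta_rot": [0,0,0],"gripper": 0},{"translation": [0,0,7],"delta_rot": [0,0,0],"gripper": 0},{"translation": [0,0,0],"delta_rot": [0,0,0],"gripper": 0},{"translation": [0,0,0],"delta_rot": [0,0,0],"gripper": 0}]'

```text
t: 20.18
tcp_pos: [595.3, 111.6, 77.7]
eef_rot: [3.14, -0.0, 1.811]
force: [-0.4, -0.2, -0.8]
width: 15.8
grasp_force: 35.0
```

```bash
python3 held.py 35 12
```

```text
[595.26008788 111.58757909  77.65238479] [ 3.14008420e+00 -1.26367765e-04  1.81081353e+00] 15.75465518420098 [-0.35692019 -0.16340575 -0.77963724]
19095 [[6.2, -35.8, 11.7], [36.4, 0.3, 39.8], [74.3, 40.9, 51.4]]
rim 3738 (array([39.03045005, -1.03022932]), np.float64(35.16237450749594)) floor 9498
floor tilt x,y deg [ 1.66652244 -0.44116903] mid [38.47841756 -0.7968057  49.69021831] [43.02222779  4.44571131 50.98357169]
axis world [584.98109972 149.25427252  77.65576293] d tool to large [-2.34122797 -3.85974339 77.6497338 ]
```

Call:
move_arm --deltas '[{"translation": [-2,-3.5,0],"delta_rot": [0,0,0],"gripper": 0},{"translation": [0,0,5],"delta_rot": [0,0,0],"gripper": 0},{"translation": [0,0,4],"delta_rot": [0,0,0],"gripper": 0},{"translation": [0,0,2],"delta_rot": [0,0,0],"gripper": 0},{"translation": [0,0,1],"delta_rot": [0,0,0],"gripper": 0},{"translation": [0,0,0],"delta_rot": [0,0,0],"gripper": 0}]'

```text
t: 20.98
tcp_pos: [591.6, 108.7, 65.2]
eef_rot: [-3.141, -0.0, 1.811]
force: [-2.0, 0.1, 4.2]
width: 15.8
grasp_force: 35.0
```

Call:
move_arm --deltas '[{"translation": [0,0,0],"delta_rot": [0,0,0],"gripper": 0.5},{"translation": [0,0,0],"delta_rot": [0,0,0],"gripper": 0.5},{"translation": [0,0,0],"delta_rot": [0,0,0],"gripper": 0.5},{"translation": [0,0,-15],"delta_rot": [0,0,0],"gripper": 0.5},{"translation": [0,0,-40],"delta_rot": [0,0,0],"gripper": 0.5},{"translation": [0,0,-50],"delta_rot": [0,0,0],"gripper": 0.5},{"translation": [0,0,-50],"delta_rot": [0,0,0],"gripper": 0.5},{"translation": [0,0,-50],"delta_rot": [0,0,0],"gripper": 0.5},{"translation": [0,0,0],"delta_rot": [0,0,0],"gripper": 0.5},{"translation": [0,0,0],"delta_rot": [0,0,0],"gripper": 0.5}]'

```text
t: 22.22
tcp_pos: [591.3, 108.9, 269.8]
eef_rot: [3.142, -0.001, 1.811]
force: [-0.5, -0.8, -0.4]
width: 43.7
grasp_force: 0.0
```

```bash
python3 - <<'E'
from h import *
p=tool();print(p[1],np.round(p[2]['joint_pos'],2))
im,d=cams.grab_frame('wrist');cv2.imwrite('pics/w6.png',im[:,:,::-1])
X=cloud('wrist',d,p).reshape(-1,3);c=np.array([581.9,146.1])
r=np.hypot(*(X[:,:2]-c).T)
for n,m in dict(Lrim=(r>44)&(r<58)&(abs(X[:,2]-51)<5),Mrim=(r<44)&(abs(X[:,2]-53)<4),Mfloor=(r<26)&(X[:,2]>10)&(X[:,2]<24),strap=(X[:,2]>75)&(X[:,2]<105)&(r<55)).items():
    P=X[m];print(n,m.sum(),circ(P[:,:2]),np.percentile(P,[2,50,98],axis=0).round(1).tolist())
P=X[(r<24)&(X[:,2]>10)&(X[:,2]<24)];A=np.linalg.lstsq(np.c_[P[:,:2]-c,np.ones(len(P))],P[:,2],rcond=None)[0];print('floor tilt',np.degrees(A[:2]),A[2])
E
```

```text
[591.3118338  108.86749666 269.80474182] [-0.89  0.43  0.88  1.64 -0.35  1.24  0.3 ]
Lrim 1112 (array([581.70510733, 145.98324692]), np.float64(49.44140871158653)) [[531.5, 96.5, 46.3], [580.8, 146.9, 49.9], [631.7, 195.8, 52.0]]
Mrim 736 (array([581.00031917, 145.95584135]), np.float64(35.746137086394235)) [[544.8, 109.8, 49.3], [577.7, 149.6, 52.0], [617.4, 182.2, 54.1]]
Mfloor 1744 (array([581.88600979, 146.13495396]), np.float64(18.400722055706495)) [[558.6, 122.8, 13.7], [581.8, 146.4, 15.3], [605.1, 169.3, 17.0]]
strap 435 (array([571.538262  , 147.66305414]), np.float64(39.58883817996248)) [[535.7, 107.0, 76.3], [584.0, 116.9, 86.9], [597.1, 179.2, 98.5]]
floor tilt [ 0.07975475 -0.11818957] 15.295426160590134
```

View pics/w6.png

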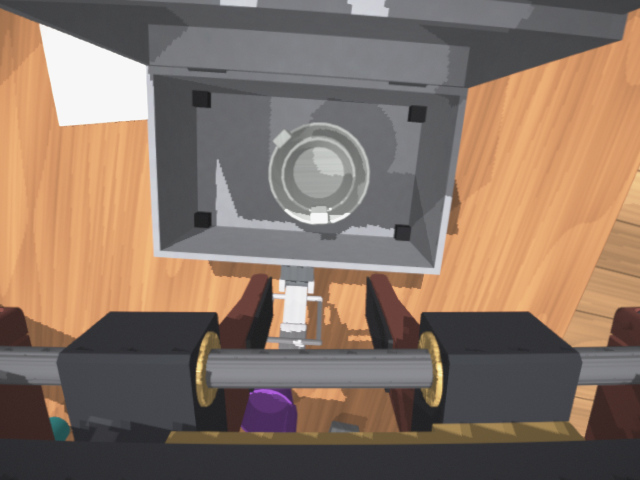

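The middle cup sits level inside the large one (floor at z≈15, concentric at pixel (319,174)). Now for the small cup.

Call:
move_arm --deltas '[{"translation": [-20,-16,0],"delta_rot": [0,0,0],"gripper": 0.5},{"translation": [-42,-33,0],"delta_rot": [0,0,0],"gripper": 0.5},{"translation": [-42,-33,0],"delta_rot": [0,0,0],"gripper": 0.5},{"translation": [-42,-33,0],"delta_rot": [0,0,0],"gripper": 0.5},{"translation": [-42,-33,0],"delta_rot": [0,0,0],"gripper": 0.5},{"translation": [-42,-33,0],"delta_rot": [0,0,0],"gripper": 0.5},{"translation": [-42,-33,0],"delta_rot": [0,0,0],"gripper": 0.5},{"translation": [-42,-33,0],"delta_rot": [0,0,0],"gripper": 0.5},{"translation": [-42,-33,0],"delta_rot": [0,0,0],"gripper": 0.5},{"translation": [-23,-18,0],"delta_rot": [0,0,0],"gripper": 0.5}]'

```text
t: 23.52
tcp_pos: [388.5, -333.1, 269.1]
eef_rot: [-3.14, -0.001, 1.806]
force: [-0.4, 0.4, -0.0]
width: 43.7
grasp_force: 0.0
```

Call:
move_arm --deltas '[{"translation": [0,0,0],"delta_rot": [0,0,10.5],"gripper": 0.5},{"translation": [0,0,0],"delta_rot": [0,0,10.5],"gripper": 0.5},{"translation": [0,0,0],"delta_rot": [0,0,10.5],"gripper": 0.5},{"translation": [0,0,10],"delta_rot": [0,0,10.5],"gripper": 0.5},{"translation": [0,0,15],"delta_rot": [0,0,10.5],"gripper": 0.5},{"translation": [0,0,15],"delta_rot": [0,0,10.5],"gripper": 0.5},{"translation": [0,0,15],"delta_rot": [0,0,10.5],"gripper": 0.5},{"translation": [0,0,15],"delta_rot": [0,0,10.5],"gripper": 0.5},{"translation": [0,0,15],"delta_rot": [0,0,10.5],"gripper": 0.5},{"translation": [0,0,15],"delta_rot": [0,0,10.5],"gripper": 0.5}]'

```text
t: 24.78
tcp_pos: [390.3, -330.4, 168.7]
eef_rot: [-3.141, 0.001, -0.03]
force: [-0.1, 0.4, 0.4]
width: 43.9
grasp_force: 0.0
```

Call:
move_arm --deltas '[{"translation": [0,0,0],"delta_rot": [0,0,0],"gripper": 0.5},{"translation": [0,0,0],"delta_rot": [0,0,0],"gripper": 0.5}]'

```text
t: 25.02
tcp_pos: [391.5, -330.6, 170.0]
eef_rot: [3.142, 0.0, -0.019]
force: [0.4, -0.2, -0.0]
width: 44.2
grasp_force: 0.0
```

```bash
python3 - <<'E'
from h import *
p=tool();print(p[1],p[2]['eef_rot'],np.round(p[2]['joint_pos'],2))
im,d=cams.grab_frame('wrist');cv2.imwrite('pics/w7.png',im[:,:,::-1])
X=cloud('wrist',d,p).reshape(-1,3);c=np.array([393.4,-309.7])
r=np.hypot(*(X[:,:2]-c).T)
m=(r<32)&(abs(X[:,2]-38)<4);q,rr=circ(X[m][:,:2]);print('rim',m.sum(),q,rr)
f=(r<18)&(X[:,2]<9)&(X[:,2]>2);print('floor',f.sum(),(X[f].min(0)+X[f].max(0))/2 if f.sum() else 0)
s=(r<36)&(X[:,2]>52)&(X[:,2]<95);S=X[s]
print('strap',s.sum(),S.min(0),S.max(0),S.mean(0));t=S[S[:,2]>82];print('top',len(t),t.mean(0),cv2.minAreaRect(t[:,:2].astype(np.float32)))
v=t.mean(0)[:2]-q;print(np.degrees(np.arctan2(v[1],v[0])));print('delta',(np.array([*t.mean(0)[:2],52])-p[1])@p[0])
E
```

```text
[ 391.45297673 -330.57862507  170.00580438] [ 3.14151851e+00  4.93735834e-04 -1.90266051e-02] [-0.33  0.64  1.37  1.98 -0.71  1.13 -0.25]
rim 597 [ 393.27027449 -309.28196312] 21.98250359782528
floor 1106 [ 391.94375872 -309.05186269    5.56793275]
strap 471 [ 381.70734614 -335.71414888   52.24006151] [ 398.87095392 -324.23532105   89.20719276] [ 392.91399325 -330.20263052   81.51364463]
top 338 [ 391.08301342 -330.08448104   86.97565629] ((390.2602844238281, -330.0389709472656), (10.029232025146484, 16.336503982543945), 82.47203063964844)
-96.00225649718799
delta [ -0.32103392  -0.49576522 118.00594083]
```

Call:
move_arm --deltas '[{"translation": [-1,0,30],"delta_rot": [0,0,5],"gripper": 0.45},{"translation": [0,0,35],"delta_rot": [0,0,0],"gripper": 0.45},{"translation": [0,0,30],"delta_rot": [0,0,0],"gripper": 0.45},{"translation": [0,0,18],"delta_rot": [0,0,0],"gripper": 0.45},{"translation": [0,0,4],"delta_rot": [0,0,0],"gripper": 0.45},{"translation": [0,0,0],"delta_rot": [0,0,0],"gripper": 0.45}]'

```text
t: 25.82
tcp_pos: [391.6, -330.6, 53.5]
eef_rot: [3.141, -0.001, -0.109]
force: [0.4, -0.3, 0.7]
width: 39.8
grasp_force: 0.0
```

```bash
python3 st.py
```

```text
[ 391.62230917 -330.61916502   53.45285407] [ 3.14117523e+00 -8.26181082e-04 -1.08565912e-01] 39.77412908476988 [ 0.37960867 -0.2761415   0.6961889 ] [-0.2   0.78  1.17  2.08 -0.92  0.95 -0.19]
case -360.27567009933824 255.28728351808107 53.452854068350376
bar r 522.000575316802 lid 5.679733471763234
```

Good; close and lift.

Call:
move_arm --deltas '[{"translation": [0,0,0],"delta_rot": [0,0,0],"gripper": 0},{"translation": [0,0,0],"delta_rot": [0,0,0],"gripper": 0},{"translation": [0,0,0],"delta_rot": [0,0,0],"gripper": 0},{"translation": [0,0,0],"delta_rot": [0,0,0],"gripper": 0},{"translation": [0,0,-10],"delta_rot": [0,0,0],"gripper": 0},{"translation": [0,0,-40],"delta_rot": [0,0,0],"gripper": 0},{"translation": [0,0,-50],"delta_rot": [0,0,0],"gripper": 0},{"translation": [0,0,-50],"delta_rot": [0,0,0],"gripper": 0},{"translation": [0,0,-55],"delta_rot": [0,0,0],"gripper": 0},{"translation": [0,0,0],"delta_rot": [0,0,0],"gripper": 0}]' --force 35

```text
t: 27.08
tcp_pos: [392.0, -332.1, 261.7]
eef_rot: [3.14, -0.007, -0.109]
force: [-1.1, 0.8, -1.2]
width: 10.0
grasp_force: 35.0
```

```bash
cat > held2.py <<'E'
from h import *
p=tool();print(p[1],p[2]['eef_rot'],p[2]['width'],p[2]['force'],np.round(p[2]['joint_pos'],2))
im,d=cams.grab_frame('wrist')
T=(cloud('wrist',d,p).reshape(-1,3)-p[1])@p[0]
r=np.hypot(T[:,0],T[:,1]+21)
k=(r<28)&(r>17)&(T[:,2]>10)&(T[:,2]<20);f=(r<18)&(T[:,2]>40)&(T[:,2]<54)
print('rim',k.sum(),circ(T[k][:,:2]) if k.sum()>9 else 0,np.percentile(T[k],[2,50,98],axis=0).round(1).tolist() if k.sum() else 0)
if f.sum()>20: print('floor',f.sum(),np.median(T[f],0),(T[f].min(0)+T[f].max(0))/2)
w=p[1]+p[0]@np.array([0.,-21,0]);print('axis',w,'to target',(np.array([581.5,146.1,70])-w)@p[0])
E
python3 held2.py
```

```text
[ 392.03583791 -332.11725387  261.74314399] [ 3.14016344 -0.00681469 -0.10937935] 9.99505439692671 [-1.08080826  0.75134417 -1.23927456] [-0.41  0.47  1.42  1.87 -0.5   1.24 -0.52]
rim 1143 (array([ -0.40320334, -20.91422984]), np.float64(21.773350299628856)) [[-15.4, -43.6, 11.9], [10.6, -31.6, 15.8], [22.0, 2.4, 19.7]]
floor 1786 [ -1.57679691 -24.60390628  48.38337438] [-1.79260263e-02 -2.15028895e+01  4.65402913e+01]
axis [ 394.32842797 -311.24279268  261.71313118] to target [ 134.81925228 -475.316472    191.95721586]
```

Call:
move_arm --deltas '[{"translation": [0,0,0],"delta_rot": [0,0,-10.6],"gripper": 0},{"translation": [0,0,0],"delta_rot": [0,0,-10.6],"gripper": 0},{"translation": [0,0,0],"delta_rot": [0,0,-10.6],"gripper": 0},{"translation": [0,0,0],"delta_rot": [0,0,-10.6],"gripper": 0},{"translation": [0,0,0],"delta_rot": [0,0,-10.6],"gripper": 0},{"translation": [0,0,0],"delta_rot": [0,0,-10.6],"gripper": 0},{"translation": [0,0,0],"delta_rot": [0,0,-10.6],"gripper": 0},{"translation": [0,0,0],"delta_rot": [0,0,-10.6],"gripper": 0},{"translation": [0,0,0],"delta_rot": [0,0,-10.6],"gripper": 0},{"translation": [0,0,0],"delta_rot": [0,0,-10.6],"gripper": 0}]'

```text
t: 28.38
tcp_pos: [390.4, -329.4, 256.1]
eef_rot: [-3.139, -0.002, 1.747]
force: [0.2, -0.7, -0.1]
width: 9.6
grasp_force: 35.0
```

Call:
move_arm --deltas '[{"translation": [20,13,0],"delta_rot": [0,0,0],"gripper": 0},{"translation": [45,30,0],"delta_rot": [0,0,0],"gripper": 0},{"translation": [45,30,0],"delta_rot": [0,0,0],"gripper": 0},{"translation": [45,30,0],"delta_rot": [0,0,0],"gripper": 0},{"translation": [45,30,0],"delta_rot": [0,0,0],"gripper": 0},{"translation": [45,30,0],"delta_rot": [0,0,0],"gripper": 0},{"translation": [45,30,0],"delta_rot": [0,0,0],"gripper": 0},{"translation": [45,30,0],"delta_rot": [0,0,0],"gripper": 0},{"translation": [45,30,0],"delta_rot": [0,0,0],"gripper": 0},{"translation": [30,20,0],"delta_rot": [0,0,0],"gripper": 0}]'

```text
t: 29.62
tcp_pos: [590.3, 123.1, 255.1]
eef_rot: [-3.137, 0.0, 1.743]
force: [-0.4, 0.3, -0.3]
width: 9.6
grasp_force: 35.0
```

```bash
python3 held2.py
```

```text
[590.28196877 123.05219747 255.11235438] [-3.13723086e+00  7.00586496e-05  1.74349510e+00] 9.585858947094305 [-0.43047414  0.31090691 -0.27532097] [-0.79  0.4   0.7   1.64 -0.27  1.2   0.14]
rim 1155 (array([  0.41984607, -21.02086051]), np.float64(21.732990797877434)) [[-14.6, -43.7, 11.7], [11.0, -31.8, 15.7], [22.8, 2.3, 19.7]]
floor 1886 [ -1.61960652 -25.12345765  48.29232077] [ -3.41316797 -21.63156573  45.24423274]
axis [569.594548   119.44356449 255.20395169] to target [ 24.22703333  17.11669382 185.12935669]
```

Call:
move_arm --deltas '[{"translation": [12,9,0],"delta_rot": [0,0,0],"gripper": 0},{"translation": [12,8,20],"delta_rot": [0,0,0],"gripper": 0},{"translation": [0,0,40],"delta_rot": [0,0,0],"gripper": 0},{"translation": [0,0,40],"delta_rot": [0,0,0],"gripper": 0},{"translation": [0,0,30],"delta_rot": [0,0,0],"gripper": 0},{"translation": [0,0,0],"delta_rot": [0,0,0],"gripper": 0},{"translation": [0,0,0],"delta_rot": [0,0,0],"gripper": 0}]'

```text
t: 30.55
tcp_pos: [604.0, 146.1, 128.3]
eef_rot: [3.141, 0.0, 1.74]
force: [-0.3, 0.6, -0.8]
width: 9.6
grasp_force: 35.0
```

```bash
python3 held2.py; python3 -c "
from h import *
im,d=cams.grab_frame('wrist');cv2.imwrite('pics/w8.png',im[:,:,::-1])"
```

```text
[604.01721436 146.14067005 128.26897672] [3.14109137e+00 1.87228491e-04 1.74003749e+00] 9.590548392322281 [-0.26735814  0.58017297 -0.8412013 ] [-0.75  0.56  0.62  1.74 -0.38  0.97  0.19]
rim 1142 (array([  0.41349375, -21.0832051 ]), np.float64(21.717936609567328)) [[-14.6, -43.7, 12.0], [11.1, -31.6, 15.7], [22.7, 2.2, 19.6]]
floor 1873 [ -1.59946286 -25.18876006  48.33891215] [ -3.43738867 -21.61797638  45.34801243]
axis [583.31724714 142.60354607 128.25844984] to target [ 3.76349414 -1.23156403 58.25713619]
```

View pics/w8.png

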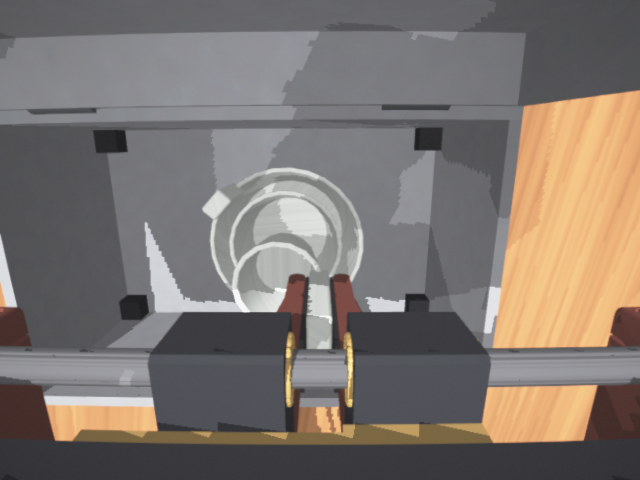

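The small cup at (277,285) hangs above the middle cup at (286,245). The offset in the picture is perspective, and the measured error is only 4 mm.

Call:
move_arm --deltas '[{"translation": [3.5,-1,10],"delta_rot": [0,0,0],"gripper": 0},{"translation": [0,0,20],"delta_rot": [0,0,0],"gripper": 0},{"translation": [0,0,12],"delta_rot": [0,0,0],"gripper": 0},{"translation": [0,0,0],"delta_rot": [0,0,0],"gripper": 0},{"translation": [0,0,0],"delta_rot": [0,0,0],"gripper": 0}]'

```text
t: 31.28
tcp_pos: [602.2, 149.7, 85.8]
eef_rot: [3.142, 0.0, 1.741]
force: [0.4, 0.5, -0.3]
width: 9.9
grasp_force: 35.0
```

```bash
python3 held2.py
```

```text
[602.23269851 149.73158976  85.80284975] [3.14153442e+00 2.32363421e-04 1.74074154e+00] 9.854194269881098 [ 0.39868459  0.47434278 -0.33236957] [-0.73  0.61  0.59  1.77 -0.42  0.89  0.21]
rim 1146 (array([  0.38528397, -21.09121365]), np.float64(21.76101575539826)) [[-14.6, -43.7, 11.8], [11.1, -31.5, 15.7], [22.8, 2.2, 19.5]]
floor 1864 [ -1.42759481 -25.18526541  48.323962  ] [ -3.47780135 -21.60705326  45.40253473]
axis [581.53522386 146.17989415  85.80162692] to target [-0.06911412 -0.04914892 15.80164057]
```

Call:
move_arm --deltas '[{"translation": [0,0,8],"delta_rot": [0,0,0],"gripper": 0},{"translation": [0,0,4],"delta_rot": [0,0,0],"gripper": 0},{"translation": [0,0,2],"delta_rot": [0,0,0],"gripper": 0},{"translation": [0,0,2],"delta_rot": [0,0,0],"gripper": 0},{"translation": [0,0,0],"delta_rot": [0,0,0],"gripper": 0}]'

```text
t: 31.95
tcp_pos: [602.0, 149.9, 69.7]
eef_rot: [-3.141, 0.0, 1.741]
force: [0.3, -0.1, -0.3]
width: 10.0
grasp_force: 35.0
```

Call:
move_arm --deltas '[{"translation": [0,0,1],"delta_rot": [0,0,0],"gripper": 0},{"translation": [0,0,0],"delta_rot": [0,0,0],"gripper": 0},{"translation": [0,0,0.5],"delta_rot": [0,0,0],"gripper": 0},{"translation": [0,0,0],"delta_rot": [0,0,0],"gripper": 0}]'

```text
t: 32.45
tcp_pos: [602.2, 150.0, 68.8]
eef_rot: [3.141, -0.0, 1.741]
force: [-2.2, -0.1, 5.1]
width: 10.0
grasp_force: 35.0
```

Call:
move_arm --deltas '[{"translation": [0,0,0],"delta_rot": [0,0,0],"gripper": 0.35},{"translation": [0,0,0],"delta_rot": [0,0,0],"gripper": 0.35},{"translation": [0,0,0],"delta_rot": [0,0,0],"gripper": 0.35},{"translation": [0,0,-15],"delta_rot": [0,0,0],"gripper": 0.35},{"translation": [0,0,-40],"delta_rot": [0,0,0],"gripper": 0.35},{"translation": [0,0,-50],"delta_rot": [0,0,0],"gripper": 0.35},{"translation": [0,0,-50],"delta_rot": [0,0,0],"gripper": 0.35},{"translation": [-30,0,-50],"delta_rot": [0,0,0],"gripper": 0.35},{"translation": [-30,0,-20],"delta_rot": [0,0,0],"gripper": 0.35},{"translation": [0,0,0],"delta_rot": [0,0,0],"gripper": 0.35}]'

```text
t: 33.7
tcp_pos: [613.3, 87.4, 296.6]
eef_rot: [3.137, 0.0, 1.736]
force: [0.9, 0.2, 0.3]
width: 30.8
grasp_force: 0.0
```

```bash
python3 - <<'E'
from h import *
p=tool();print(p[1])
im,d=cams.grab_frame('wrist');cv2.imwrite('pics/w9.png',im[:,:,::-1])
X=cloud('wrist',d,p).reshape(-1,3);c=np.array([581.5,146.1])
r=np.hypot(*(X[:,:2]-c).T)
for n,m in dict(Lrim=(r>45)&(r<58)&(abs(X[:,2]-50)<5),Mrim=(r<43)&(r>31)&(abs(X[:,2]-53)<4),Srim=(r<28)&(abs(X[:,2]-54)<4),Sfloor=(r<15)&(X[:,2]>15)&(X[:,2]<30)).items():
    P=X[m];print(n,m.sum(),circ(P[:,:2]),np.percentile(P[:,2],[2,50,98]).round(1))
P=X[(r<15)&(X[:,2]>15)&(X[:,2]<30)];A=np.linalg.lstsq(np.c_[P[:,:2]-c,np.ones(len(P))],P[:,2],rcond=None)[0];print('floor tilt',np.degrees(A[:2]),A[2])
a=np.radians(99.8);q=X-[582,68,0];L=np.c_[q@[np.cos(a),np.sin(a),0],q@[-np.sin(a),np.cos(a),0],q[:,2]]
s=(L[:,0]>155)&(L[:,0]<215)&(abs(L[:,1])<100)&(L[:,2]>130)&(L[:,2]<290);print('lid',s.sum(),np.polyfit(L[s][:,2],L[s][:,0],1))
E
```

```text
[613.30633605  87.44437195 296.55900469]
Lrim 1140 (array([581.92696369, 145.99209356]), np.float64(49.10753850890585)) [45.2 49.8 51.8]
Mrim 641 (array([581.48382731, 145.21729728]), np.float64(35.49504320703958)) [49.3 52.1 54. ]
Srim 362 (array([580.69489916, 145.60424809]), np.float64(21.799721715256126)) [50.4 53.  54.9]
Sfloor 540 (array([581.43107339, 146.13021246]), np.float64(10.536523977611518)) [18.5 20.3 22.1]
floor tilt [-0.08187417 -0.20589734] 20.292820604003545
lid 2168 [-2.30080519e-02  1.91963424e+02]
```

View pics/w9.png

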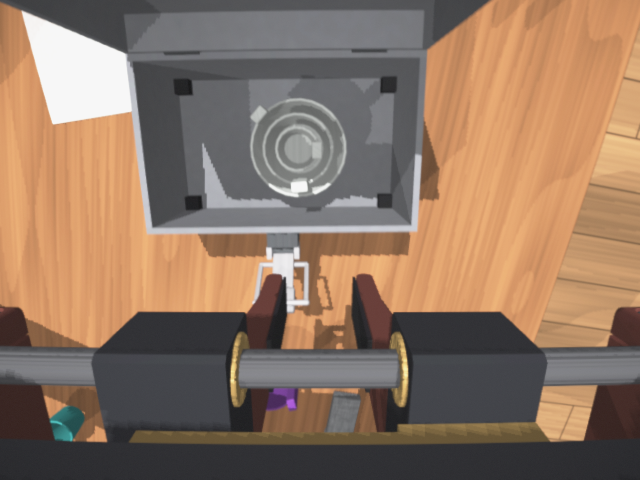

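The three cups are nested, concentric and level at (298,148), and the lid is upright (about 1.55 rad). The gripper is clear of everything, so I'm handing in.

```bash
python3 -c "
from cell import job
print(job.job_done())"
```

```text
the job is handed in; nothing more can be done
None
```

The job is handed in at about 34 s: the latch is open, the lid stands upright, the cups are nested level (middle in large, then small in middle), and the gripper has let go of everything; I don't have the verdict.

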